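# Pack the medicine tray, click its lid shut and push it home

## Task

Pack the two or three white medicine cartons that lie on the desk into the white tray drawer that stands open on the desk: lay each flat on the tray's floor, beside one another. With all of them in, swing the blue lid down and press its front edge until the catch clicks and the lid is flush; only then push the drawer fully home in its grey housing until it seats. Leave the stamps, the ink tin and the mug where they stand.

Things in the scene. Friction and masses are not known exactly. Their poses are not given: they have to be found in the camera images.
- carton_blue_a_mid (a point): White medicine carton with blue diamond marks, lying flat, 119 x 56 x 36 mm (length, width, height), 60 g. May be absent. Origin of this point: the carton's centre, half-way up; x along its length, y across, z up.
- carton_blue_b_mid (a point): White medicine carton with a blue end, lying flat, 113 x 53 x 34 mm, 60 g. May be absent. Origin of this point: the carton's centre, half-way up; x along its length, y across, z up.
- carton_red_mid (a point): White medicine carton with a red end, lying flat, 76 x 46 x 28 mm, 60 g. May be absent. Origin of this point: the carton's centre, half-way up; x along its length, y across, z up.
- tray_floor (a point): Centre of the white tray drawer's inner floor, moving with it; x points into the grey housing (the way it is pushed home), y left, z up. Inside 150 (x) x 266 (y) x 46 mm deep; walls 6 mm, front panel 20 mm thick. Floor 14 mm above the desk, rim 60 mm. The fixed grey housing is 195 deep, 310 wide, 86 mm high; when the drawer is home its front panel stands before the housing's front.
- drawer_front (a point): Centre of the outer face of the drawer's front panel (304 wide, its top 24 mm above this point, which is 36 mm above the desk); axes as tray_floor. Push here along +x to shut the drawer. The face is flat, with a dark flush pull, 100 mm wide, a little below this point.
- drawer (a joint): How far the tray drawer is pushed in, m: 0 = pulled out to its stop, 0.200 = fully home. It slides with about 2 N of friction; at about 0.185 it meets a sprung detent that takes about 5 N more to pass, and beyond it the drawer seats at 0.200.
- lid (a joint): Angle of the blue lid, rad: 0 = shut and level, grows as it opens upward about the rear rim, to 1.85 at most (leaning a little back). A stiff hinge holds it at any angle (2 to 3 N at the free edge moves it). At about 0.095 its steel tongue meets the spring catch in the front panel; pressing the front edge with about 8 to 12 N carries it past with a click, to 0.01 or less, and the catch holds it.
- lid_hinge (a point): Middle of the lid's hinge line on the tray's rear rim, 60 mm above the desk; the lid turns about its y axis. With the lid shut, x points into the housing; from here the lid (278 wide, 8.5 mm thick upward) reaches 174 mm along -x to its free edge. A steel tongue hangs 18 mm below it, 162 mm from the hinge.
- lid_edge (a point): Where to press: middle of the lid's front (free) edge, on its outer (upper) face, on a black rubber strip, 160 mm from the hinge line and 14 mm in from the edge; axes turn with the lid, z out of its outer face.
- stamp_red: Bystander: red round stamp, standing on the desk; leave it. Origin at the centre of its underside.
- stamp_green: Bystander: green round stamp, standing on the desk; leave it. Origin at the centre of its underside.
- stamp_grey: Bystander: grey round stamp, standing on the desk; leave it. Origin at the centre of its underside.
- mug: Bystander: mug, standing on the desk; leave it. Origin at the centre of its underside.
- ink_tin: Bystander: ink tin, standing on the desk; leave it. Origin at the centre of its underside.
There are look-alikes about, which are no part of the job. What is shaped like the part that bears carton_red_mid but turquoise is not meant.

How it is judged:
By the outcome, as a careful person would: the job done as asked, in the order asked, and still so for the second after the job is handed in, with the robot touching nothing.
Of carton_blue_a, carton_blue_b, carton_red only 2 to 3 are there at a start; the rules pass over those that are not, and their reading is None.
At some moment in a run one of carton_blue_a, carton_blue_b, carton_red may be knocked a few centimetres aside while the robot is not near it.
Once in a run the grip may slacken for a moment while it holds something.
It also fails if it takes over 200 s, if anything falls off the work surface, if the arm or the gripper's body presses on something with over 40 N, if the wrist force passes 120 N, or if a joint passes its speed limit or range.

## Robot

A 6-joint arm with a two-finger parallel gripper is mounted at the origin on a cart in front of the work surface, level with it; the furniture and walls round the work are solid. World frame = base frame: x ahead of the robot, y to its left, z up, the work surface at z = 0. Lengths are in m, angles in rad, forces in N, time in s.
With the tool pointing down it reaches from about 0.4 to 0.925 m from the base axis. Payload 12.5 kg.
Tool frame: the origin (TCP) lies on the centre line of the jaws, within the pads' length; the fingertips stand 22 mm ahead of it and the grasp point (between the pads) lies 3 mm ahead of it; z points along the fingers, y is the line along which they close (so a half turn about z gives the same grasp; the last joint's range is limited). The gripper opens to 95 mm and grips with 3 to 60 N. Pads are 20 mm wide; open, the fingers measure 119 mm over their backs; the gripper's body (75 mm by 180 mm) begins 59 mm behind the grasp point.
Start: joints at [-1.27, 0.491, 1.559, -0, 1.092, -0.106], TCP at [0.247, -0.574, 0.237] pointing down, gripper open.
Joint ranges: [-3.1, 3.1], [-0.84, 2.19], [0.05, 2.79], [-1.13, 4.28], [0.06, 2.93], [-2.69, 2.69]. Speed limits (rad/s): [2.22, 2.22, 2.79, 3.14, 3.14, 3.14].

## Interface

Orientations are given as a rotation vector (axis times angle).
In Python, from rig import * gives the robot as it stands.
- The arm moves only by the tool arm_command, never from a script. Its arguments are lists of equal length, an entry for each row: "fingers": the opening, from -1 (shut) to 1 (fully open); "offset": the shift along the tool's x, y, z each as a share of 750 mm, from -1 to 1, a list of three; "turn": the turn about the tool's z as a share of 360 degrees, from -1 to 1. In form: {"fingers": [fingers, ...], "offset": [[x, y, z], ...], "turn": [turn, ...]}. A call has 1 to 10 rows; each row is the pose to reach, as a shift and turn from the pose commanded when the call began, along the tool's axes at that moment, turning the shorter way round; what a row does not reach only later rows make up. A row lasts 1/10 s, in which the tool goes at most 50 mm and 8.59 degrees, less where a joint would pass 70% of its speed; a pose out of reach is approached as far as the arm can. A call with a number of a shift or a turn outside -1 to 1 is refused whole. A call with a gripper value outside its range is refused whole. The fingers move at their own pace and stop on an object; "force" is the grip in N (left out, the last holds). Time passes only in rows, so rows that repeat a pose let the fingers close. It gives the time, the measured TCP pose, the force, the opening and the grip force at its end, in the units of the state.
- read_state(): the state, without advancing time (a new reading comes with each control period).
- grab_frame(name): name is "side" or "top"; returns a dict with "img" (384x512x3 uint8, blue, green, red), "range_z" (384x512 float32, m along the optical axis (not along the pixel's ray), 0 where there is no reading), "intrinsics" (3x3 intrinsics, pixels), "R" (3x3) and "t" (3): a world point X has camera coordinates R X + t. Camera axes: x right, y down, z forward; pixel columns grow to the right and rows downward; lengths in m; the calibration is good to about 2 mm. A picture is of the moment at which its call begins.
- finish_job(): hands the job in; it is judged then, once.
The state is a dict: "t": time; "joint_positions": joint angles; "dq": joint speeds; "joint_torque": joint torques, N m; "ee_pos": TCP position; "ee_rot": TCP orientation; "ft_force": force on the tool from outside, world axes, zero at the start; "torque": the same for the moment, N m; "finger_gap": finger opening in m; "finger_force": force on a finger pad.
Only numpy, scipy, OpenCV 4.12 (cv2) and the standard library are available. Lean on these libraries where they do the work, as an engineer would, in place of code of your own. Each camera call takes 0.05 s, during which the arm holds its last target. There are 200 camera calls.

## Working session

There is one attempt and no reset: what is moved stays moved. The work goes in short steps, Python scripts to look and compute and a tool call to move; the robot and the scene stay as the last step left them, time stands still between calls to the robot, and variables do not carry over. Pictures are saved under pics/ and viewed, at most 14 in all, crops included, and the job is handed in when it is done.

Besides the shell and the picture viewer there is one more tool, called after "Call:" as name(argument=value, ...) on one line, values as JSON. arm_command: Moves the arm, as the interface text tells. Its arguments: {"type":"object","properties":{"fingers":{"type":"array"},"offset":{"type":"array"},"turn":{"type":"array"},"force":{"type":"number"}},"required":["fingers","offset","turn"]}

```bash
mkdir -p pics
python3 - <<'E'
from rig import *
import cv2,numpy as np
for n in("top","side"):
    f=grab_frame(n);np.savez(f"pics/{n}0.npz",**f);cv2.imwrite(f"pics/{n}0.png",cv2.resize(f["img"],(800,600)))
s=read_state();print(s["ee_pos"],s["ee_rot"],s["t"],s["finger_gap"])
E
```

```text
[ 0.2472598  -0.57379153  0.23614137] [-3.07585435e+00 -6.34445207e-01  9.18731221e-05] 0.1 0.09495804530820522
```

View pics/top0.png

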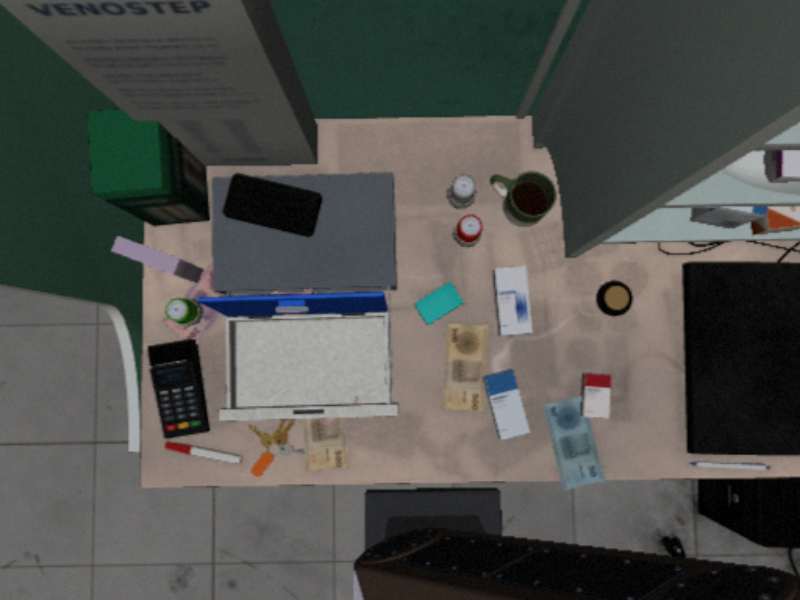

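View pics/side0.png

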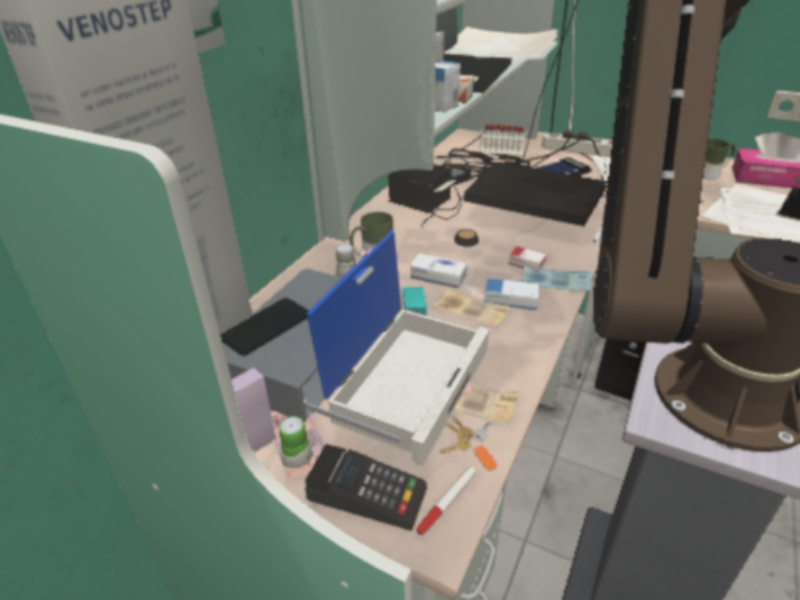

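The top view shows blue_a at about (513,300), blue_b at (507,404), red at (597,396) and the turquoise decoy at (440,303). The tray is at about (308,362) with the lid standing up near y=303. I'll measure these with the depth image.

```bash
cat > h.py <<'E'
from rig import *
import cv2,numpy as np
def cloud(f):
    K=f["intrinsics"];z=f["range_z"];v,u=np.mgrid[:384,:512]
    c=np.stack([(u-K[0,2])/K[0,0]*z,(v-K[1,2])/K[1,1]*z,z],-1)
    return (c-f["t"])@f["R"]
def box(P,m,lo,hi):
    m=m&(P[...,2]>lo)&(P[...,2]<hi)
    n,l,s,_=cv2.connectedComponentsWithStats(m.astype(np.uint8),connectivity=4)
    out=[]
    for i in range(1,n):
        if s[i,4]<80: continue
        q=P[l==i]
        (cx,cy),(w,h),a=cv2.minAreaRect(q[:,:2].astype(np.float32))
        if w<h: w,h,a=h,w,a+90
        out.append([round(float(x),3) for x in(cx,cy,w,h,(a+90)%180-90,np.median(q[:,2]))]+[(s[i,0:4]*1.5625).astype(int).tolist()])
    return out
E
python3 - <<'E'
from h import *
f=dict(np.load("pics/top0.npz"));P=cloud(f)
v,u=np.mgrid[:384,:512]
for b in box(P,(u>255)&(u<400)&(v>160)&(v<290),.015,.06): print(b)
for n,p in dict(traymid=(308,362),frontL=(222,414),frontR=(397,410),lidtopL=(205,300),lidtopR=(385,295),lidbotL=(232,312),lidbotR=(388,312),housL=(215,288),housR=(395,288),hr=(392,176),inL=(236,400),inR=(386,398),mug=(530,197),tin=(614,298),green=(182,310),desk=(420,450),termin=(180,390),pen=(200,452),greenbox=(130,150),phone=(270,205),mach=(690,350)).items():
    print(n,P[int(p[1]*.64),int(p[0]*.64)].round(3))
# lid plane
m=(u>140)&(u<240)&(v>180)&(v<208)
q=P[m];q=q[(q[:,2]>.09)&(q[:,2]<.26)]
print(q.min(0),q.max(0))
# front panel top
m=(u>135)&(u<260)&(v>255)&(v<270);q=P[m];q=q[(q[:,2]>.052)&(q[:,2]<.068)]
print("front",cv2.minAreaRect(q[:,:2].astype(np.float32)),q[:,:2].min(0),q[:,:2].max(0))
g=dict(np.load("pics/side0.npz"));print("cams",(-f["R"].T@f["t"]).round(2),(-g["R"].T@g["t"]).round(2))
Q=cloud(g)
b=g["img"].astype(int);mb=(b[...,0]>100)&(b[...,2]<60)&(b[...,1]<90)
q=Q[mb];q=q[(q[:,2]>.05)&(q[:,2]<.3)&(q[:,0]>.5)]
for z in (.08,.12,.16,.2,.23):
    s=q[abs(q[:,2]-z)<.01];print(z,len(s),np.median(s[:,0]) if len(s) else 0,s[:,1].min() if len(s) else 0,s[:,1].max() if len(s) else 0)
E
```

```text
[0.614, -0.125, 0.119, 0.057, 4.143, 0.036, [492, 265, 39, 70]]
[0.612, 0.004, 0.076, 0.045, -58.809, 0.028, [414, 281, 48, 43]]
[0.617, -0.303, 0.056, 0.044, -4.084, 0.021, [598, 281, 26, 32]]
[0.433, -0.109, 0.113, 0.053, 13.536, 0.034, [482, 368, 46, 71]]
[0.446, -0.267, 0.076, 0.047, -6.058, 0.028, [579, 373, 31, 45]]
traymid [0.513 0.235 0.018]
frontL [0.429 0.375 0.061]
frontR [0.429 0.078 0.062]
lidtopL [0.605 0.358 0.234]
lidtopR [0.631 0.098 0.003]
lidbotL [0.597 0.347 0.113]
lidbotR [0.598 0.092 0.036]
housL [0.639 0.383 0.087]
housR [0.639 0.081 0.034]
hr [0.827 0.082 0.085]
inL [0.447 0.362 0.013]
inR [0.45  0.097 0.057]
mug [ 0.795 -0.162  0.038]
tin [ 0.617 -0.306  0.02 ]
green [0.604 0.441 0.075]
desk [0.353 0.042 0.001]
termin [0.468 0.454 0.036]
pen [0.359 0.424 0.017]
greenbox [0.826 0.462 0.262]
phone [0.777 0.289 0.095]
mach [ 0.52  -0.413  0.081]
[0.5873033  0.10748974 0.09002066] [0.64601534 0.36859329 0.23868308]
front ((0.4310666620731354, 0.22963470220565796), (0.3024751842021942, 0.031945161521434784), 88.9981918334961) [0.41657033 0.07841326] [0.44943711 0.38099889]
cams [0.51 0.06 1.32] [0.17 0.91 0.74]
0.08 312 0.5934621164931753 0.10883502497547683 0.37170902240663845
0.12 331 0.5963579088789417 0.10737279460904922 0.37211167627247577
0.16 371 0.5993515522596154 0.10509158460779955 0.37066837990925894
0.2 339 0.6019907627416515 0.10727985516913954 0.37060843090218365
0.23 237 0.6043399116766727 0.1068325711645522 0.3703645359589957
```

```bash
cat >> h.py <<'E'
from scipy.spatial.transform import Rotation as Ro
def go(*tg):
    "tg: (x,y,ztip,yawdeg) targets from present pose, in order"
    s=read_state();R=Ro.from_rotvec(s["ee_rot"]).as_matrix();p=np.array(s["ee_pos"])
    y0=np.degrees(np.arctan2(R[1,0],R[0,0]))
    print("t",round(s["t"],1),"p",p.round(4),"tip",round(p[2]-.022,4),"yaw",round(y0,1),"F",np.round(s["ft_force"],1),"gap",round(s["finger_gap"],4),"ff",np.round(s["finger_force"],1))
    for x,y,z,a in tg:
        d=np.array([x,y,z+.022])-p
        print((x,y,z,a),"off",(R.T@d/.75).round(4).tolist(),"turn",round(((y0-a+180)%360-180)/360,4),"mm",int(1000*np.linalg.norm(d)))
E
python3 - <<'E'
from h import *
f=dict(np.load("pics/top0.npz"));P=cloud(f)
X,Y,Z=P[...,0],P[...,1],P[...,2]
rim=(Z>.05)&(Z<.068)
def prof(m,c,rng,w):
    o=P[...,c][m]; a=P[...,1-c][m]
    for k in np.arange(*rng,w):
        s=(a>=k)&(a<k+w)
        if s.sum()>2: print(round(k+w/2,3),s.sum(),np.percentile(o[s],[5,50,95]).round(4))
print("front x by y");prof(rim&(X>.4)&(X<.46),0,(.08,.38),.05)
print("right wall y by x");prof(rim&(X>.45)&(X<.58)&(Y<.13),1,(.45,.58),.04)
print("left wall y by x");prof(rim&(X>.45)&(X<.58)&(Y>.33),1,(.45,.58),.04)
h=(Z>.08)&(Z<.09)&(X>.62)&(X<.85)
print("housing right");prof(h&(Y<.2),1,(.64,.82),.06); print("housing front"); 
for k in np.arange(.1,.38,.06):
  s=h&(abs(Y-k)<.03); print(round(k,2),X[s].min().round(4),X[s].max().round(4),Y[h].min(),Y[h].max())
go((.614,-.125,.12,4.1),(.614,-.125,.008,4.1))
E
```

```text
front x by y
0.105 161 [0.421  0.4314 0.4474]
0.155 151 [0.4194 0.428  0.438 ]
0.205 144 [0.4182 0.4282 0.4363]
0.255 150 [0.4185 0.427  0.4369]
0.305 144 [0.4168 0.4271 0.4354]
0.355 171 [0.4177 0.4281 0.4517]
right wall y by x
0.47 62 [-0.4117 -0.1574  0.0965]
0.51 65 [-0.4129  0.0929  0.0984]
0.55 65 [-0.4137  0.0928  0.098 ]
0.59 13 [-0.4143  0.0947  0.0974]
left wall y by x
0.47 43 [0.3634 0.365  0.3678]
0.51 104 [0.3643 0.4405 0.4957]
0.55 157 [0.365  0.4908 0.554 ]
0.59 31 [0.365  0.5359 0.5487]
housing right
0.67 1581 [-0.5806  0.1004  0.1899]
0.73 958 [0.0837 0.1368 0.1924]
0.79 983 [0.0801 0.1366 0.1944]
housing front
0.1 0.6389 0.8339 -0.6051241030704475 0.5392085391327829
0.16 0.6373 0.8324 -0.6051241030704475 0.5392085391327829
0.22 0.6363 0.8323 -0.6051241030704475 0.5392085391327829
0.28 0.6364 0.831 -0.6051241030704475 0.5392085391327829
0.34 0.6351 0.8302 -0.6051241030704475 0.5392085391327829
t 0.1 p [ 0.2473 -0.5738  0.2361] tip 0.2141 yaw 23.3 F [0.4 0.2 0.3] gap 0.095 ff 0.0
(0.614, -0.125, 0.12, 4.1) off [0.6858, -0.3559, 0.126] turn 0.0534 mm 587
(0.614, -0.125, 0.008, 4.1) off [0.6858, -0.3558, 0.2753] turn 0.0534 mm 615
```

Call:
arm_command(fingers=[1,1,1,1,1,1,1,1,1,1], offset=[[0.686,-0.356,0],[0.686,-0.356,0],[0.686,-0.356,0],[0.686,-0.356,0],[0.686,-0.356,0],[0.686,-0.356,0],[0.686,-0.356,0],[0.686,-0.356,0.05],[0.686,-0.356,0.1],[0.686,-0.356,0.126]], turn=[0.053,0.053,0.053,0.053,0.053,0.053,0.053,0.053,0.053,0.053], force=15)

```text
t: 1.1
ee_pos: [0.5585, -0.1932, 0.1885]
ee_rot: [3.139, 0.116, 0.002]
ft_force: [0.5, -0.8, -0.8]
finger_gap: 0.0948
finger_force: 0.0
```

Run:
```python
from h import *
go((.614,-.125,.06,4.1),(.614,-.125,.008,4.1))
```

```text
t 1.1 p [ 0.5585 -0.1932  0.1885] tip 0.1665 yaw 4.2 F [ 0.5 -0.8 -0.8] gap 0.0948 ff 0.0
(0.614, -0.125, 0.06, 4.1) off [0.0803, -0.0853, 0.142] turn 0.0004 mm 138
(0.614, -0.125, 0.008, 4.1) off [0.0802, -0.0854, 0.2114] turn 0.0004 mm 181
```

Call:
arm_command(fingers=[1,1,1,1,1], offset=[[0.08,-0.085,0.05],[0.08,-0.085,0.07],[0.08,-0.085,0.07],[0.08,-0.085,0.07],[0.08,-0.085,0.07]], turn=[0,0,0,0,0])

```text
t: 1.6
ee_pos: [0.6121, -0.1277, 0.1365]
ee_rot: [3.139, 0.115, 0.001]
ft_force: [0.9, 0.0, -0.3]
finger_gap: 0.0952
finger_force: 0.0
```

Run:
```python
from h import *
f=grab_frame("top");P=cloud(f);v,u=np.mgrid[:384,:512]
for b in box(P,(u>255)&(u<400)&(v>160)&(v<290),.015,.045): print(b)
go((.614,-.125,.06,4.1),(.614,-.125,.008,4.1))
```

```text
[0.612, 0.004, 0.076, 0.045, -58.977, 0.028, [414, 281, 48, 43]]
[0.616, -0.312, 0.056, 0.027, -2.586, 0.021, [609, 281, 15, 32]]
[0.448, -0.276, 0.069, 0.028, -4.326, 0.028, [593, 373, 17, 42]]
t 1.6 p [ 0.6121 -0.1281  0.1369] tip 0.1149 yaw 4.2 F [-0.9  0.4 -0.5] gap 0.0951 ff 0.0
(0.614, -0.125, 0.06, 4.1) off [0.0028, -0.0039, 0.0732] turn 0.0002 mm 55
(0.614, -0.125, 0.008, 4.1) off [0.0027, -0.004, 0.1425] turn 0.0002 mm 106
```

Call:
arm_command(fingers=[1,1,1,1,1,-1,-1,-1,-1,-1], offset=[[0.002,-0.002,0.05],[0.002,-0.002,0.1],[0.002,-0.002,0.13],[0.002,-0.002,0.1425],[0.002,-0.002,0.1425],[0.002,-0.002,0.1425],[0.002,-0.002,0.1425],[0.002,-0.002,0.1425],[0.002,-0.002,0.1425],[0.002,-0.002,0.1425]], turn=[0,0,0,0,0,0,0,0,0,0], force=20)

```text
t: 2.65
ee_pos: [0.6138, -0.1254, 0.0295]
ee_rot: [3.139, 0.116, 0.001]
ft_force: [-0.2, 0.2, 0.8]
finger_gap: 0.0605
finger_force: 0.3
```

Run:
```python
from h import *
go((.614,-.125,.15,4.1),(.513,.317,.15,.9),(.513,.317,.024,.9))
```

```text
t 2.6 p [ 0.6138 -0.1254  0.0295] tip 0.0075 yaw 4.2 F [-0.2  0.2  0.8] gap 0.0605 ff 0.3
(0.614, -0.125, 0.15, 4.1) off [0.0003, -0.0004, -0.19] turn 0.0004 mm 142
(0.513, 0.317, 0.15, 0.9) off [-0.0904, -0.5981, -0.1903] turn 0.0093 mm 475
(0.513, 0.317, 0.024, 0.9) off [-0.0905, -0.5982, -0.0223] turn 0.0093 mm 454
```

Call:
arm_command(fingers=[-1,-1,-1,-1,-1,-1,-1,-1,-1,-1], offset=[[0,0,0],[0,0,0],[0,0,0],[0,0,0],[0,0,-0.05],[0,0,-0.1],[0,0,-0.15],[-0.03,0,-0.17],[-0.09,0,-0.17],[-0.09,0,-0.17]], turn=[0,0,0,0,0,0,0,0,0.009,0.009])

```text
t: 3.65
ee_pos: [0.5418, -0.1297, 0.1565]
ee_rot: [-3.14, -0.023, 0.006]
ft_force: [-0.1, 0.3, -0.7]
finger_gap: 0.0555
finger_force: 20.0
```

Run:
```python
from h import *
go((.513,.317,.13,.9),(.513,.317,.024,.9))
```

```text
t 3.6 p [ 0.5418 -0.1297  0.1565] tip 0.1345 yaw 0.8 F [-0.1  0.3 -0.7] gap 0.0555 ff 20.0
(0.513, 0.317, 0.13, 0.9) off [-0.0296, -0.5961, 0.0068] turn -0.0001 mm 447
(0.513, 0.317, 0.024, 0.9) off [-0.029, -0.5959, 0.1482] turn -0.0001 mm 461
```

Call:
arm_command(fingers=[-1,-1,-1,-1,-1,-1,-1,-1,-1,-1], offset=[[-0.028,-0.05,0],[-0.028,-0.11,0],[-0.028,-0.17,0],[-0.028,-0.23,0],[-0.028,-0.29,0],[-0.028,-0.35,0],[-0.028,-0.41,0],[-0.028,-0.47,0],[-0.028,-0.53,0],[-0.028,-0.59,0]], turn=[0,0,0,0,0,0,0,0,0,0])

```text
t: 4.65
ee_pos: [0.5174, 0.3138, 0.1561]
ee_rot: [3.141, 0.027, -0.001]
ft_force: [1.5, -0.6, -0.2]
finger_gap: 0.0559
finger_force: 20.0
```

Call:
arm_command(fingers=[-1,-1,-1], offset=[[0,0,0],[0,0,0],[0,0,0]], turn=[0,0,0])

```text
t: 4.95
ee_pos: [0.5177, 0.311, 0.1561]
ee_rot: [3.141, 0.026, -0.001]
ft_force: [-0.3, -0.4, -1.0]
finger_gap: 0.056
finger_force: 20.0
```

Run:
```python
from h import *
f=grab_frame("side");cv2.imwrite("pics/s1.png",f["img"][140:320,150:400].repeat(3,0).repeat(3,1))
go((.513,.317,.13,.9),(.513,.317,.024,.9))
```

```text
t 5.0 p [0.5179 0.3107 0.1563] tip 0.1343 yaw 0.9 F [ 0.3  0.3 -1.1] gap 0.0559 ff 20.0
(0.513, 0.317, 0.13, 0.9) off [-0.0064, -0.0085, 0.0058] turn 0.0001 mm 9
(0.513, 0.317, 0.024, 0.9) off [-0.0063, -0.0086, 0.1471] turn 0.0001 mm 110
```

View pics/s1.png

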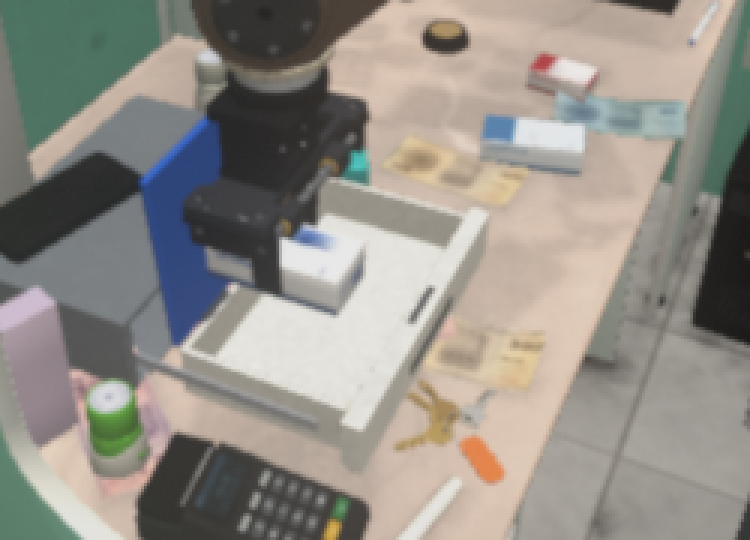

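The carton is held level over the tray at crop (290,265), clear of the lid. I'll lower it now.

Call:
arm_command(fingers=[-1,-1,-1,-1,-1,-1,-1,-1,-1,-1], offset=[[-0.006,-0.007,0.02],[-0.006,-0.007,0.05],[-0.006,-0.007,0.08],[-0.006,-0.007,0.1],[-0.006,-0.007,0.12],[-0.006,-0.007,0.13],[-0.006,-0.007,0.14],[-0.006,-0.007,0.146],[-0.006,-0.007,0.148],[-0.006,-0.007,0.148]], turn=[0,0,0,0,0,0,0,0,0,0])

```text
t: 6.0
ee_pos: [0.5133, 0.317, 0.0457]
ee_rot: [-3.141, -0.027, -0.0]
ft_force: [-0.6, 0.0, -0.5]
finger_gap: 0.0559
finger_force: 20.0
```

Run:
```python
from h import *
go((.513,.317,.13,.9),(.513,.317,.023,.9))
```

```text
t 6.0 p [0.5133 0.317  0.0457] tip 0.0237 yaw 1.0 F [-0.6  0.  -0.5] gap 0.0559 ff 20.0
(0.513, 0.317, 0.13, 0.9) off [-0.0003, -0.0001, -0.1417] turn 0.0002 mm 106
(0.513, 0.317, 0.023, 0.9) off [-0.0004, -0.0001, 0.0009] turn 0.0002 mm 0
```

Call:
arm_command(fingers=[0.37,0.37,0.37,0.37,0.37,0.37,0.37,0.37,0.37], offset=[[0,0,0.001],[0,0,0.001],[0,0,0.001],[0,0,0],[0,0,-0.01],[0,0,-0.04],[0,0,-0.09],[0,0,-0.14],[0,0,-0.17]], turn=[0,0,0,0,0,0,0,0,0])

```text
t: 6.9
ee_pos: [0.5137, 0.3171, 0.1764]
ee_rot: [-3.14, -0.027, -0.005]
ft_force: [1.0, 0.7, 0.4]
finger_gap: 0.0652
finger_force: 0.0
```

Run:
```python
from h import *
f=grab_frame("top");P=cloud(f);v,u=np.mgrid[:384,:512]
for b in box(P,(u>255)&(u<400)&(v>160)&(v<290),.015,.045): print(b)
g=grab_frame("side");print([b for b in box(cloud(g),(cloud(g)[...,1]>.11)&(cloud(g)[...,1]<.36)&(cloud(g)[...,0]<.585)&(cloud(g)[...,0]>.445),.025,.056)])
go((.433,-.109,.13,13.5),(.433,-.109,.008,13.5))
```

```text
[0.612, 0.004, 0.076, 0.045, -58.524, 0.028, [414, 281, 48, 43]]
[0.617, -0.304, 0.056, 0.043, -2.984, 0.021, [600, 281, 25, 32]]
[0.433, -0.109, 0.113, 0.053, 13.869, 0.034, [482, 368, 46, 71]]
[0.446, -0.267, 0.075, 0.048, -5.246, 0.028, [581, 373, 29, 45]]
[[0.518, 0.309, 0.134, 0.093, 0.109, 0.046, [335, 371, 89, 57]]]
t 7.0 p [0.5142 0.3175 0.1769] tip 0.1549 yaw 1.0 F [-0.4  0.5 -0.4] gap 0.0653 ff 0.0
(0.433, -0.109, 0.13, 13.5) off [-0.1183, 0.5667, 0.0312] turn -0.0347 mm 434
(0.433, -0.109, 0.008, 13.5) off [-0.1192, 0.5671, 0.1938] turn -0.0347 mm 458
```

Call:
arm_command(fingers=[0.4,0.6,1,1,1,1,1,1,1,1], offset=[[-0.01,0.05,0],[-0.03,0.11,0],[-0.04,0.17,0],[-0.05,0.23,0],[-0.065,0.29,0],[-0.075,0.35,0],[-0.09,0.41,0],[-0.1,0.47,0],[-0.115,0.53,0],[-0.119,0.567,0]], turn=[0,0,0,0,-0.01,-0.02,-0.03,-0.035,-0.035,-0.035])

```text
t: 8.0
ee_pos: [0.4299, -0.1121, 0.1726]
ee_rot: [-3.12, -0.369, 0.002]
ft_force: [1.1, 0.6, -0.0]
finger_gap: 0.0952
finger_force: 0.0
```

Call:
arm_command(fingers=[1,1,1], offset=[[0,0,0.03],[0,0,0.06],[0,0,0.06]], turn=[0,0,0])

```text
t: 8.3
ee_pos: [0.4299, -0.1096, 0.1259]
ee_rot: [-3.117, -0.37, 0.007]
ft_force: [-0.1, -0.4, 0.9]
finger_gap: 0.0952
finger_force: 0.0
```

Run:
```python
from h import *
f=grab_frame("top");P=cloud(f);v,u=np.mgrid[:384,:512]
for b in box(P,(P[...,0]>.45)&(P[...,0]<.58)&(P[...,1]>.104)&(P[...,1]<.36),.03,.056): print("tray",b)
for b in box(P,(u>255)&(u<400)&(v>160)&(v<290),.015,.045): print(b)
go((.433,-.109,.008,13.6))
```

```text
tray [0.513, 0.319, 0.118, 0.056, 0.79, 0.05, [240, 328, 35, 70]]
[0.612, 0.004, 0.076, 0.045, -59.232, 0.028, [414, 281, 48, 43]]
[0.615, -0.304, 0.053, 0.045, -0.822, 0.021, [598, 282, 26, 31]]
[0.474, -0.085, 0.058, 0.029, -32.311, 0.034, [482, 370, 25, 29]]
[0.446, -0.267, 0.075, 0.047, -5.524, 0.028, [581, 373, 29, 45]]
t 8.3 p [ 0.4305 -0.1096  0.1271] tip 0.1051 yaw 13.6 F [ 0.6 -0.  -0.8] gap 0.0954 ff 0.0
(0.433, -0.109, 0.008, 13.6) off [0.0038, 0.0002, 0.1295] turn -0.0001 mm 97
```

Call:
arm_command(fingers=[1,1,1,1,-1,-1,-1,-1,-1,-1], offset=[[0.004,0,0.05],[0.004,0,0.1],[0.004,0,0.128],[0.004,0,0.128],[0.004,0,0.128],[0.004,0,0.128],[0.004,0,0.128],[0.004,0,0.128],[0.004,0,0.128],[0.004,0,0.128]], turn=[0,0,0,0,0,0,0,0,0,0])

```text
t: 9.35
ee_pos: [0.4343, -0.1092, 0.0323]
ee_rot: [3.119, 0.372, 0.001]
ft_force: [-0.4, -1.8, 5.5]
finger_gap: 0.0528
finger_force: 20.5
```

Call:
arm_command(fingers=[-1,-1,-1,-1,-1,-1,-1,-1,-1,-1], offset=[[0,0,0],[0,0,0],[0,0,0],[0,0,0],[0,0,-0.05],[0,0,-0.1],[0,0,-0.15],[0,0,-0.17],[0,0,-0.17],[0,0,-0.17]], turn=[0,0,0,0,0,0,0,0,0,0])

```text
t: 10.35
ee_pos: [0.4339, -0.109, 0.159]
ee_rot: [-3.119, -0.372, 0.0]
ft_force: [0.3, 0.3, -0.7]
finger_gap: 0.0527
finger_force: 20.0
```

Run:
```python
from h import *
go((.513,.231,.13,.9),(.513,.231,.023,.9))
```

```text
t 10.3 p [ 0.4339 -0.109   0.159 ] tip 0.137 yaw 13.6 F [ 0.3  0.3 -0.7] gap 0.0527 ff 20.0
(0.513, 0.231, 0.13, 0.9) off [0.209, -0.4159, 0.0094] turn 0.0352 mm 349
(0.513, 0.231, 0.023, 0.9) off [0.2091, -0.4158, 0.152] turn 0.0352 mm 367
```

Call:
arm_command(fingers=[-1,-1,-1,-1,-1,-1,-1,-1,-1,-1], offset=[[0.03,-0.05,0],[0.055,-0.11,0],[0.085,-0.17,0],[0.115,-0.23,0],[0.145,-0.29,0],[0.175,-0.35,0],[0.2,-0.4,0],[0.209,-0.416,0],[0.209,-0.416,0],[0.209,-0.416,0]], turn=[0,0.01,0.02,0.03,0.035,0.035,0.035,0.035,0.035,0.035])

```text
t: 11.35
ee_pos: [0.5126, 0.2301, 0.1582]
ee_rot: [3.14, 0.027, -0.004]
ft_force: [0.1, -0.7, -0.5]
finger_gap: 0.0529
finger_force: 20.0
```

Run:
```python
from h import *
go((.513,.231,.13,.9),(.513,.231,.0255,.9))
```

```text
t 11.3 p [0.5126 0.2301 0.1582] tip 0.1362 yaw 1.0 F [ 0.1 -0.7 -0.5] gap 0.0529 ff 20.0
(0.513, 0.231, 0.13, 0.9) off [0.0006, -0.0012, 0.0083] turn 0.0003 mm 6
(0.513, 0.231, 0.0255, 0.9) off [0.001, -0.0013, 0.1476] turn 0.0003 mm 110
```

Call:
arm_command(fingers=[-1,-1,-1,-1,-1,-1,-1,-1,-1,-1], offset=[[0,0,0.02],[0,0,0.05],[0,0,0.08],[0,0,0.1],[0,0,0.12],[0,0,0.13],[0,0,0.14],[0,0,0.145],[0,0,0.148],[0,0,0.148]], turn=[0,0,0,0,0,0,0,0,0,0])

```text
t: 12.35
ee_pos: [0.5133, 0.2309, 0.0486]
ee_rot: [3.141, 0.027, 0.0]
ft_force: [0.1, 0.5, -0.5]
finger_gap: 0.0527
finger_force: 20.0
```

Call:
arm_command(fingers=[0.32,0.32,0.32,0.32,0.32,0.32,0.32,0.32,0.32], offset=[[0,0,0],[0,0,0],[0,0,0],[0,0,0],[0,0,-0.01],[0,0,-0.04],[0,0,-0.09],[0,0,-0.14],[0,0,-0.17]], turn=[0,0,0,0,0,0,0,0,0])

```text
t: 13.25
ee_pos: [0.5137, 0.2312, 0.1793]
ee_rot: [-3.141, -0.027, -0.005]
ft_force: [-0.2, 0.2, -0.5]
finger_gap: 0.0633
finger_force: 0.0
```

Run:
```python
from h import *
f=grab_frame("top");P=cloud(f);v,u=np.mgrid[:384,:512]
for b in box(P,(u>255)&(u<400)&(v>160)&(v<290),.015,.045): print(b)
go((.446,-.267,.11,-5.5),(.446,-.267,.007,-5.5))
```

```text
[0.612, 0.004, 0.076, 0.045, -59.188, 0.028, [414, 281, 48, 43]]
[0.617, -0.305, 0.055, 0.043, -2.982, 0.021, [600, 281, 25, 32]]
[0.446, -0.267, 0.076, 0.048, -6.467, 0.028, [581, 373, 29, 45]]
t 13.3 p [0.5146 0.2315 0.1819] tip 0.1599 yaw 1.0 F [1.  0.  2.1] gap 0.0628 ff 0.0
(0.446, -0.267, 0.11, -5.5) off [-0.1035, 0.6631, 0.0646] turn 0.0181 mm 505
(0.446, -0.267, 0.007, -5.5) off [-0.1044, 0.6634, 0.202] turn 0.0181 mm 525
```

Call:
arm_command(fingers=[0.4,0.6,1,1,1,1,1,1,1,1], offset=[[-0.01,0.06,0],[-0.02,0.126,0],[-0.03,0.19,0],[-0.04,0.255,0],[-0.05,0.32,0],[-0.06,0.385,0],[-0.07,0.45,0],[-0.08,0.515,0],[-0.09,0.58,0],[-0.104,0.645,0]], turn=[0,0,0,0,0,0.01,0.018,0.018,0.018,0.018])

```text
t: 14.3
ee_pos: [0.443, -0.2561, 0.1763]
ee_rot: [3.138, -0.151, 0.001]
ft_force: [0.6, -0.7, 1.0]
finger_gap: 0.0949
finger_force: 0.0
```

Call:
arm_command(fingers=[1,1,1,1], offset=[[0,0.018,0.03],[0,0.018,0.06],[0,0.018,0.06],[0,0.018,0.06]], turn=[0,0,0,0])

```text
t: 14.7
ee_pos: [0.4423, -0.2673, 0.1314]
ee_rot: [-3.138, 0.15, 0.001]
ft_force: [-0.2, -0.2, 0.2]
finger_gap: 0.0952
finger_force: 0.0
```

Run:
```python
from h import *
f=grab_frame("top");P=cloud(f);v,u=np.mgrid[:384,:512];cv2.imwrite("pics/t2.png",cv2.resize(f["img"],(800,600)))
for b in box(P,(P[...,0]>.445)&(P[...,0]<.58)&(P[...,1]>.104)&(P[...,1]<.36),.03,.056): print("tray",b)
for b in box(P,(u>255)&(u<400)&(v>160)&(v<290),.015,.045): print(b)
go((.446,-.267,.007,-5.5))
```

```text
tray [0.512, 0.318, 0.118, 0.057, -0.111, 0.05, [240, 328, 35, 70]]
tray [0.512, 0.233, 0.112, 0.053, 1.308, 0.048, [290, 329, 32, 65]]
[0.612, 0.004, 0.075, 0.045, -58.938, 0.028, [414, 281, 48, 43]]
[0.618, -0.304, 0.055, 0.045, -8.002, 0.021, [598, 281, 26, 32]]
t 14.8 p [ 0.4426 -0.2673  0.1319] tip 0.1099 yaw -5.5 F [ 0.5 -0.1 -0.2] gap 0.0952 ff 0.0
(0.446, -0.267, 0.007, -5.5) off [0.0043, -0.0009, 0.1372] turn 0.0001 mm 102
```

View pics/t2.png

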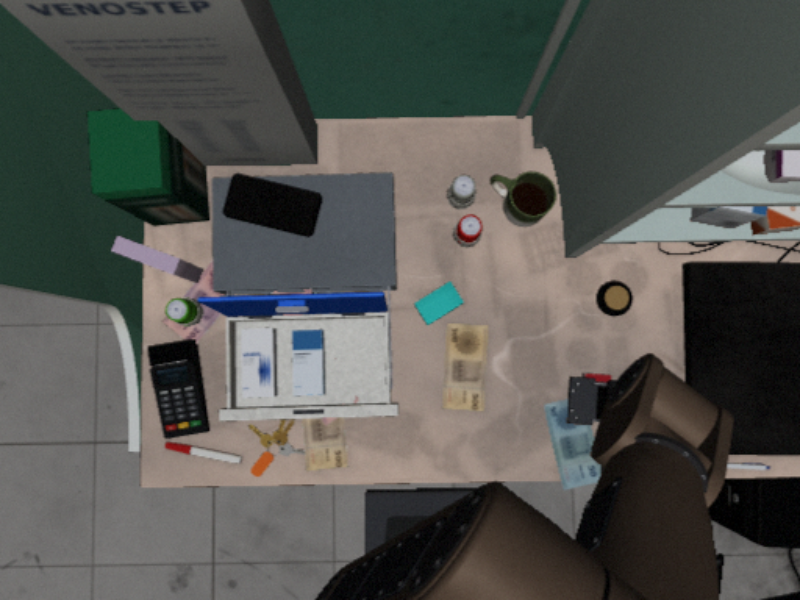

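The tray holds blue_a at (256,362) and blue_b at (308,362), both flat. The gripper is over red at (597,385), whose red end still shows at the same place. I'll grasp it.

Call:
arm_command(fingers=[1,1,1,1,-1,-1,-1,-1,-1,-1], offset=[[0.004,0,0.05],[0.004,0,0.1],[0.004,0,0.135],[0.004,0,0.135],[0.004,0,0.135],[0.004,0,0.135],[0.004,0,0.135],[0.004,0,0.135],[0.004,0,0.135],[0.004,0,0.135]], turn=[0,0,0,0,0,0,0,0,0,0])

```text
t: 15.75
ee_pos: [0.4454, -0.2679, 0.0301]
ee_rot: [3.138, -0.151, 0.001]
ft_force: [0.2, 0.5, -0.1]
finger_gap: 0.0527
finger_force: 0.0
```

Call:
arm_command(fingers=[-1,-1,-1,-1,-1,-1,-1,-1,-1,-1], offset=[[0,0,0],[0,0,0],[0,0,0],[0,0,0],[0,0,-0.05],[0,0,-0.1],[0,0,-0.15],[0,0,-0.17],[0,0,-0.17],[0,0,-0.17]], turn=[0,0,0,0,0,0,0,0,0,0])

```text
t: 16.75
ee_pos: [0.445, -0.2675, 0.1566]
ee_rot: [-3.138, 0.15, 0.001]
ft_force: [0.3, 0.6, -1.1]
finger_gap: 0.0458
finger_force: 20.0
```

Run:
```python
from h import *
go((.513,.148,.13,.9),(.513,.148,.023,.9))
```

```text
t 16.8 p [ 0.445  -0.2675  0.1566] tip 0.1346 yaw -5.5 F [ 0.3  0.6 -1.1] gap 0.0458 ff 20.0
(0.513, 0.148, 0.13, 0.9) off [0.0372, -0.5602, 0.0063] turn -0.0178 mm 421
(0.513, 0.148, 0.023, 0.9) off [0.0373, -0.5601, 0.149] turn -0.0178 mm 435
```

Call:
arm_command(fingers=[-1,-1,-1,-1,-1,-1,-1,-1,-1,-1], offset=[[0,-0.06,0],[0.005,-0.125,0],[0.01,-0.19,0],[0.015,-0.25,0],[0.02,-0.31,0],[0.025,-0.37,0],[0.03,-0.43,0],[0.037,-0.49,0],[0.037,-0.54,0],[0.037,-0.56,0]], turn=[0,0,0,0,-0.01,-0.018,-0.018,-0.018,-0.018,-0.018])

```text
t: 17.75
ee_pos: [0.5125, 0.1503, 0.1554]
ee_rot: [3.141, 0.031, -0.004]
ft_force: [0.5, -0.7, -0.5]
finger_gap: 0.0456
finger_force: 20.0
```

Call:
arm_command(fingers=[-1,-1,-1], offset=[[0,0,0.02],[0,0,0.04],[0,0,0.04]], turn=[0,0,0])

```text
t: 18.05
ee_pos: [0.5118, 0.147, 0.1247]
ee_rot: [3.141, 0.027, -0.008]
ft_force: [0.3, -0.2, -0.4]
finger_gap: 0.0455
finger_force: 20.0
```

Run:
```python
from h import *
go((.513,.148,.023,.9))
```

```text
t 18.1 p [0.5118 0.147  0.1247] tip 0.1027 yaw 1.0 F [ 0.3 -0.2 -0.4] gap 0.0455 ff 20.0
(0.513, 0.148, 0.023, 0.9) off [0.0021, -0.0014, 0.1062] turn 0.0002 mm 79
```

Call:
arm_command(fingers=[-1,-1,-1,-1,-1,-1,-1,-1,-1,-1], offset=[[0,0,0.02],[0,0,0.04],[0,0,0.06],[0,0,0.08],[0,0,0.09],[0,0,0.1],[0,0,0.103],[0,0,0.106],[0,0,0.106],[0,0,0.106]], turn=[0,0,0,0,0,0,0,0,0,0])

```text
t: 19.05
ee_pos: [0.5133, 0.1476, 0.0481]
ee_rot: [3.141, 0.027, 0.001]
ft_force: [1.0, -0.1, -0.6]
finger_gap: 0.0463
finger_force: 20.0
```

Call:
arm_command(fingers=[0.2,0.2,0.2,0.2,0.2,0.2,0.2,0.2,0.2], offset=[[0,0,0],[0,0,0],[0,0,0],[0,0,0],[0,0,-0.01],[0,0,-0.04],[0,0,-0.09],[0,0,-0.15],[0,0,-0.21]], turn=[0,0,0,0,0,0,0,0,0])

```text
t: 19.95
ee_pos: [0.5127, 0.1476, 0.2074]
ee_rot: [3.141, 0.027, -0.001]
ft_force: [0.6, -0.0, -0.5]
finger_gap: 0.0573
finger_force: 0.0
```

Run:
```python
from h import *
f=grab_frame("side");cv2.imwrite("pics/s3.png",f["img"][140:320,150:400].repeat(3,0).repeat(3,1))
go((.5,.2,.31,.9),(.65,.231,.31,.9),(.65,.231,.21,.9),(.625,.231,.21,.9))
```

```text
t 20.0 p [0.515  0.1481 0.2143] tip 0.1923 yaw 1.0 F [ 1.2 -0.   5.8] gap 0.057 ff 0.0
(0.5, 0.2, 0.31, 0.9) off [-0.0173, -0.0698, -0.157] turn 0.0003 mm 129
(0.65, 0.231, 0.31, 0.9) off [0.1833, -0.1076, -0.1551] turn 0.0003 mm 197
(0.65, 0.231, 0.21, 0.9) off [0.1821, -0.1074, -0.0217] turn 0.0003 mm 159
(0.625, 0.231, 0.21, 0.9) off [0.1488, -0.108, -0.0221] turn 0.0003 mm 138
```

View pics/s3.png

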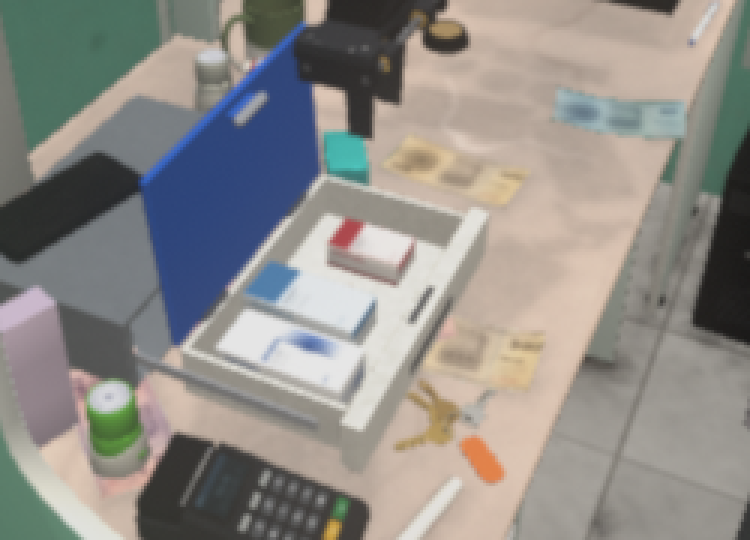

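All three cartons lie flat in the tray, at crop (290,350), (310,295) and (370,250). Next I'll go over the lid and down behind it.

Call:
arm_command(fingers=[-1,-1,-1,-1,-1,-1,-1,-1,-1,-1], offset=[[-0.01,-0.01,-0.05],[-0.017,-0.04,-0.1],[-0.01,-0.07,-0.157],[0.03,-0.09,-0.157],[0.08,-0.107,-0.157],[0.14,-0.107,-0.157],[0.19,-0.107,-0.157],[0.19,-0.107,-0.157],[0.19,-0.107,-0.157],[0.19,-0.107,-0.1]], turn=[0,0,0,0,0,0,0,0,0,0])

```text
t: 21.0
ee_pos: [0.655, 0.2309, 0.2855]
ee_rot: [-3.139, -0.027, -0.015]
ft_force: [1.1, 1.3, 0.1]
finger_gap: 0.0006
finger_force: 0.0
```

```bash
cat >> h.py <<'E'
def arc(ths,r,hx=.592,hy=.231,dx=.010,cut=0):
    "fingertip targets: its front lower corner on the lid's outer face at r"
    return [(hx-r*np.cos(t)+.0085*np.sin(t)+dx,hy,.06+r*np.sin(t)+.0085*np.cos(t)-cut,.9) for t in ths]
E
python3 - <<'E'
from h import *
go((.655,.231,.215,.9),*arc([1.64],.15))
E
```

```text
t 21.0 p [0.655  0.2309 0.2855] tip 0.2635 yaw 1.0 F [1.1 1.3 0.1] gap 0.0006 ff 0.0
(0.655, 0.231, 0.215, 0.9) off [-0.0007, -0.0, 0.0647] turn 0.0003 mm 48
(np.float64(0.6208519215393222), 0.231, np.float64(0.20905319538431652), 0.9) off [-0.0463, -0.0008, 0.0722] turn 0.0003 mm 64
```

Call:
arm_command(fingers=[-1,-1,-1,-1,-1,-1,-1], offset=[[0,0,0.04],[0,0,0.07],[0,0,0.07],[-0.02,0,0.07],[-0.035,0,0.07],[-0.045,0,0.07],[-0.045,0,0.07]], turn=[0,0,0,0,0,0,0])

```text
t: 21.7
ee_pos: [0.6198, 0.23, 0.2293]
ee_rot: [-3.141, -0.028, -0.003]
ft_force: [0.6, 0.2, -0.1]
finger_gap: 0.0005
finger_force: 0.0
```

Run:
```python
from h import *
go(*arc(np.linspace(1.64,.9,10),.15))
```

```text
t 21.7 p [0.6198 0.23   0.2293] tip 0.2073 yaw 1.0 F [ 0.6  0.2 -0.1] gap 0.0005 ff 0.0
(np.float64(0.6208519215393222), 0.231, np.float64(0.20905319538431652), 0.9) off [0.0014, -0.0014, -0.0023] turn 0.0003 mm 2
(np.float64(0.6085465525164536), 0.231, np.float64(0.21009794352405134), 0.9) off [-0.015, -0.0017, -0.0037] turn 0.0003 mm 11
(np.float64(0.5961969504938774), 0.231, np.float64(0.21012852699080709), 0.9) off [-0.0315, -0.0019, -0.0038] turn 0.0003 mm 23
(np.float64(0.5838865578546313), 0.231, np.float64(0.20914473914170215), 0.9) off [-0.0479, -0.0022, -0.0025] turn 0.0003 mm 35
(np.float64(0.5716985520562609), 0.231, np.float64(0.20715322712231923), 0.9) off [-0.0641, -0.0025, 0.0001] turn 0.0003 mm 48
(np.float64(0.5597152836268589), 0.231, np.float64(0.20416744695402983), 0.9) off [-0.0801, -0.0028, 0.0041] turn 0.0003 mm 60
(np.float64(0.5480177197484036), 0.231, np.float64(0.200207572615883), 0.9) off [-0.0957, -0.0031, 0.0094] turn 0.0003 mm 72
(np.float64(0.5366848971869355), 0.231, np.float64(0.19530035973536367), 0.9) off [-0.1108, -0.0033, 0.0159] turn 0.0003 mm 84
(np.float64(0.5257933882659465), 0.231, np.float64(0.18947896480901913), 0.9) off [-0.1254, -0.0036, 0.0236] turn 0.0003 mm 95
(np.float64(0.5154167834912339), 0.231, np.float64(0.18278272117442315), 0.9) off [-0.1392, -0.0038, 0.0325] turn 0.0003 mm 107
```

Call:
arm_command(fingers=[-1,-1,-1,-1,-1,-1,-1,-1,-1,-1], offset=[[-0.015,0,-0.003],[-0.031,0,-0.003],[-0.048,0,-0.002],[-0.064,0,0],[-0.08,0,0.004],[-0.096,0,0.01],[-0.111,0,0.016],[-0.125,0,0.024],[-0.139,0,0.033],[-0.139,0,0.033]], turn=[0,0,0,0,0,0,0,0,0,0])

```text
t: 22.7
ee_pos: [0.5148, 0.2279, 0.2028]
ee_rot: [3.141, 0.028, -0.002]
ft_force: [0.6, 0.4, -1.0]
finger_gap: 0.0005
finger_force: 0.0
```

Run:
```python
from h import *
g=grab_frame("side");Q=cloud(g);b=g["img"].astype(int);m=(b[...,0]>100)&(b[...,2]<60)&(b[...,1]<90)
q=Q[m];q=q[(q[:,2]>.05)&(q[:,2]<.3)&(q[:,1]>.1)&(q[:,1]<.4)];k=np.polyfit(q[:,0],q[:,2],1);print("lid ang",np.arctan2(-k[0],1),len(q))
print(np.round([o for o in arc(np.linspace(.85,.12,10),.15)],3).tolist())
go(*[tuple(map(float,o)) for o in arc(np.linspace(.85,.12,10),.15)])
```

```text
lid ang 0.8732492418094946 517
[[0.509, 0.231, 0.178, 0.9], [0.5, 0.231, 0.17, 0.9], [0.491, 0.231, 0.162, 0.9], [0.484, 0.231, 0.153, 0.9], [0.477, 0.231, 0.143, 0.9], [0.47, 0.231, 0.132, 0.9], [0.465, 0.231, 0.121, 0.9], [0.46, 0.231, 0.11, 0.9], [0.457, 0.231, 0.098, 0.9], [0.454, 0.231, 0.086, 0.9]]
t 22.8 p [0.5157 0.228  0.2032] tip 0.1812 yaw 1.0 F [0.8 0.  1.2] gap 0.0004 ff 0.0
(0.5093884115609452, 0.231, 0.17830191751106625, 0.9) off [-0.0084, -0.0042, 0.0039] turn 0.0003 mm 7
(0.5001078091253949, 0.231, 0.17040938111760723, 0.9) off [-0.0208, -0.0044, 0.0144] turn 0.0003 mm 19
(0.49149718923205765, 0.231, 0.1617908581965214, 0.9) off [-0.0322, -0.0046, 0.0259] turn 0.0003 mm 31
(0.483613170204248, 0.231, 0.1525030190367409, 0.9) off [-0.0427, -0.0048, 0.0383] turn 0.0003 mm 43
(0.4765075926694543, 0.231, 0.14260693495333435, 0.9) off [-0.0522, -0.005, 0.0515] turn 0.0003 mm 55
(0.4702271786861562, 0.231, 0.13216767671880397, 0.9) off [-0.0606, -0.0051, 0.0654] turn 0.0003 mm 66
(0.46481322452731194, 0.231, 0.12125388669632553, 0.9) off [-0.0678, -0.0053, 0.08] turn 0.0003 mm 78
(0.46030132914059, 0.231, 0.10993732748832886, 0.9) off [-0.0738, -0.0054, 0.0951] turn 0.0003 mm 90
(0.45672116007082825, 0.231, 0.09829241006823791, 0.9) off [-0.0785, -0.0055, 0.1106] turn 0.0003 mm 101
(0.45409625838387585, 0.231, 0.08639570449809576, 0.9) off [-0.082, -0.0055, 0.1264] turn 0.0003 mm 113
```

Call:
arm_command(fingers=[-1,-1,-1,-1,-1,-1,-1,-1,-1,-1], offset=[[-0.008,-0.002,0.005],[-0.021,-0.004,0.015],[-0.032,-0.004,0.026],[-0.043,-0.004,0.038],[-0.052,-0.004,0.052],[-0.062,-0.004,0.066],[-0.072,-0.004,0.08],[-0.081,-0.004,0.095],[-0.09,-0.004,0.111],[-0.098,-0.004,0.122]], turn=[0,0,0,0,0,0,0,0,0,0])

```text
t: 23.75
ee_pos: [0.4416, 0.2296, 0.1104]
ee_rot: [3.141, 0.027, -0.002]
ft_force: [1.2, 1.1, 1.4]
finger_gap: 0.0005
finger_force: 0.3
```

Run:
```python
from h import *
g=grab_frame("side");Q=cloud(g);b=g["img"].astype(int);m=(b[...,0]>100)&(b[...,2]<60)&(b[...,1]<90)
q=Q[m];q=q[(q[:,2]>.05)&(q[:,2]<.3)&(q[:,1]>.1)&(q[:,1]<.4)];k=np.polyfit(q[:,0],q[:,2],1);print("lid ang",np.arctan2(-k[0],1),len(q))
go((.433,.231,.0685,.9),(.433,.231,.066,.9))
```

```text
lid ang 0.4756259416729457 63
t 23.8 p [0.4404 0.2293 0.1096] tip 0.0876 yaw 1.0 F [-0.4 -0.2 -0.2] gap 0.0006 ff 0.0
(0.433, 0.231, 0.0685, 0.9) off [-0.0098, -0.0024, 0.0254] turn 0.0003 mm 20
(0.433, 0.231, 0.066, 0.9) off [-0.0098, -0.0024, 0.0288] turn 0.0003 mm 22
```

Call:
arm_command(fingers=[-1,-1,-1,-1,-1,-1], offset=[[-0.006,-0.002,0.004],[-0.009,-0.002,0.008],[-0.009,-0.002,0.012],[-0.009,-0.002,0.016],[-0.009,-0.002,0.018],[-0.009,-0.002,0.018]], turn=[0,0,0,0,0,0])

```text
t: 24.4
ee_pos: [0.4359, 0.2311, 0.0979]
ee_rot: [3.141, 0.027, 0.0]
ft_force: [0.8, -0.3, 0.2]
finger_gap: 0.0003
finger_force: 0.0
```

Run:
```python
from h import *
g=grab_frame("side");cv2.imwrite("pics/s4.png",g["img"][140:320,150:400].repeat(3,0).repeat(3,1))
go((.433,.231,.0685,.9),(.433,.231,.066,.9))
```

```text
t 24.4 p [0.436  0.2311 0.098 ] tip 0.076 yaw 1.0 F [ 0.7  0.5 -0.1] gap 0.0001 ff 0.0
(0.433, 0.231, 0.0685, 0.9) off [-0.004, 0.0, 0.01] turn 0.0002 mm 8
(0.433, 0.231, 0.066, 0.9) off [-0.004, 0.0, 0.0133] turn 0.0002 mm 10
```

View pics/s4.png

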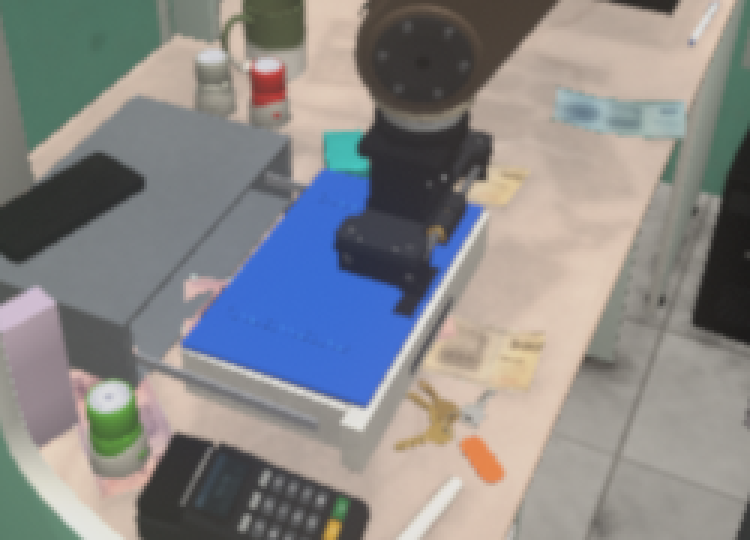

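The lid is almost down, and the fingertips are on the rubber strip at crop (408,300). I'll press it in small steps.

Call:
arm_command(fingers=[-1,-1,-1,-1,-1,-1], offset=[[-0.003,0,0.003],[-0.003,0,0.005],[-0.003,0,0.007],[-0.003,0,0.009],[-0.003,0,0.01],[-0.003,0,0.01]], turn=[0,0,0,0,0,0])

```text
t: 25.05
ee_pos: [0.4337, 0.231, 0.0907]
ee_rot: [3.141, 0.027, 0.0]
ft_force: [0.0, -0.2, 3.7]
finger_gap: 0.0005
finger_force: 1.7
```

Call:
arm_command(fingers=[-1,-1,-1,-1], offset=[[0,0,0.002],[0,0,0.003],[0,0,0.004],[0,0,0.004]], turn=[0,0,0,0])

```text
t: 25.45
ee_pos: [0.4355, 0.2312, 0.09]
ee_rot: [-3.14, -0.028, -0.009]
ft_force: [-1.5, -6.0, 35.3]
finger_gap: 0.0005
finger_force: 17.5
```

Call:
arm_command(fingers=[-1,-1,-1,-1,-1,-1,-1,-1], offset=[[0,0,-0.02],[0,0,-0.06],[-0.04,0,-0.08],[-0.07,0,-0.08],[-0.085,0,-0.08],[-0.085,0,-0.08],[-0.085,0,-0.08],[-0.085,0,-0.08]], turn=[0,0,0,0,0,0,0,0])

```text
t: 26.25
ee_pos: [0.3709, 0.2301, 0.1473]
ee_rot: [3.141, 0.027, 0.0]
ft_force: [0.4, -0.4, 0.5]
finger_gap: 0.0007
finger_force: 0.0
```

Run:
```python
from h import *
for n in("side","top"):
    g=grab_frame(n);Q=cloud(g);b=g["img"].astype(int);m=(b[...,0]>90)&(b[...,2]<80)&(b[...,0]>b[...,1]+50)
    m&=(Q[...,0]>.42)&(Q[...,0]<.6)&(Q[...,1]>.1)&(Q[...,1]<.37)&(Q[...,2]<.15)
    q=Q[m];k=np.linalg.lstsq(np.c_[q[:,:2],np.ones(len(q))],q[:,2],rcond=None)[0];print(n,len(q),k, "z at edge",k@[.432,.231,1],"hinge",k@[.58,.231,1])
go((.39,.231,.12,.9),(.39,.231,.03,.9))
```

```text
side 3872 [-0.00238999  0.00072453  0.06644204] z at edge 0.06557692829083196 hinge 0.06522320925785993
top 6430 [-0.0002412   0.00019733  0.06902026] z at edge 0.06896164381721646 hinge 0.06892594659967283
t 26.4 p [0.3706 0.23   0.1472] tip 0.1252 yaw 1.0 F [ 0.1 -0.1  0.1] gap 0.0004 ff 0.0
(0.39, 0.231, 0.12, 0.9) off [0.0259, -0.001, 0.007] turn 0.0002 mm 20
(0.39, 0.231, 0.03, 0.9) off [0.0259, -0.001, 0.127] turn 0.0002 mm 97
```

The lid is flush and latched, with its plane level to within 0.003 rad. Next I'll push the drawer home.

Call:
arm_command(fingers=[-1,-1,-1,-1,-1,-1,-1], offset=[[0.01,0,0.04],[0.02,0,0.08],[0.02,0,0.11],[0.02,0,0.127],[0.02,0,0.127],[0.03,0,0.127],[0.035,0,0.127]], turn=[0,0,0,0,0,0,0])

```text
t: 27.05
ee_pos: [0.3975, 0.2306, 0.053]
ee_rot: [-3.141, -0.027, -0.003]
ft_force: [0.4, -0.2, -0.7]
finger_gap: 0.0005
finger_force: 0.0
```

Run:
```python
from h import *
go((.408,.231,.03,.9),(.593,.233,.03,.9),(.608,.234,.03,.9))
```

```text
t 27.1 p [0.3975 0.2306 0.053 ] tip 0.031 yaw 1.0 F [ 0.4 -0.2 -0.7] gap 0.0005 ff 0.0
(0.408, 0.231, 0.03, 0.9) off [0.014, -0.0002, 0.0014] turn 0.0002 mm 10
(0.593, 0.233, 0.03, 0.9) off [0.2606, 0.0014, 0.0018] turn 0.0002 mm 195
(0.608, 0.234, 0.03, 0.9) off [0.2806, 0.0004, 0.0018] turn 0.0002 mm 210
```

Call:
arm_command(fingers=[-1,-1,-1,-1,-1,-1,-1,-1,-1,-1], offset=[[0.01,0,0],[0.02,0,0],[0.035,0,0],[0.055,0,0],[0.08,0,0],[0.105,0,0],[0.13,0,0],[0.155,0,0],[0.175,0,0],[0.19,0,0]], turn=[0,0,0,0,0,0,0,0,0,0])

```text
t: 28.05
ee_pos: [0.54, 0.2326, 0.0524]
ee_rot: [3.141, 0.026, 0.0]
ft_force: [-2.5, -0.9, 1.0]
finger_gap: 0.0005
finger_force: 1.4
```

Call:
arm_command(fingers=[-1,-1,-1,-1,-1,-1,-1,-1,-1,-1], offset=[[0.01,0,0],[0.02,0,0],[0.03,0,0],[0.04,0,0],[0.05,0,0],[0.06,0,0],[0.07,0,0],[0.08,0,0],[0.086,0,0],[0.086,0,0]], turn=[0,0,0,0,0,0,0,0,0,0])

```text
t: 29.05
ee_pos: [0.6042, 0.2341, 0.0524]
ee_rot: [-3.141, -0.027, -0.003]
ft_force: [0.3, 0.2, -0.6]
finger_gap: 0.0005
finger_force: 0.0
```

Run:
```python
from h import *
f=grab_frame("top");P=cloud(f);X,Y,Z=P[...,0],P[...,1],P[...,2]
for y in(.1,.16,.3,.36):
    m=(abs(Y-y)<.015)&(X>.5)&(X<.68)
    print(y,"front top x",np.percentile(X[m&(Z>.05)&(Z<.066)],[5,50,95]).round(4),"housing",X[m&(Z>.08)&(Z<.09)].min().round(4))
go((.608,.234,.03,.9))
```

```text
0.1 front top x [0.618  0.6252 0.6365] housing 0.6388
0.16 front top x [0.6184 0.6187 0.6319] housing 0.6377Traceback (most recent call last):
  File "<stdin>", line 5, in <module>
    return _quantile_unchecked(
        a, q, axis, out, overwrite_input, method, keepdims, weights)
    return _ureduce(a,
                    func=_quantile_ureduce_func,
    ...<5 lines>...
                    overwrite_input=overwrite_input,
                    method=method)
    r = func(a, **kwargs)
    result = _quantile(arr,
                       quantiles=q,
    ...<2 lines>...
                       out=out,
                       weights=wgt)
    slices_having_nans = np.isnan(arr[-1, ...])
                                  ~~~^^^^^^^^^
IndexError: index -1 is out of bounds for axis 0 with size 0
```

The drawer snapped past the detent. I'll nudge it a little further to confirm it is seated, then retreat.

Call:
arm_command(fingers=[-1,-1,-1,-1], offset=[[0.003,0,0],[0.005,0,0],[0.007,0,0],[0.007,0,0]], turn=[0,0,0,0])

```text
t: 29.5
ee_pos: [0.6054, 0.2341, 0.0523]
ee_rot: [3.14, 0.028, -0.011]
ft_force: [-16.5, -0.1, 10.3]
finger_gap: 0.0003
finger_force: 8.0
```

Call:
arm_command(fingers=[-1,-1,-1,-1,-1,-1,-1,-1,-1,-1], offset=[[-0.03,0,0],[-0.08,0,0],[-0.14,0,0],[-0.18,0.0,-0.05],[-0.2,0.02,-0.11],[-0.2,0.08,-0.17],[-0.2,0.14,-0.23],[-0.2,0.2,-0.25],[-0.2,0.26,-0.25],[-0.2,0.32,-0.25]], turn=[0,0,0,0,0,0,0,0,0,0])

```text
t: 30.5
ee_pos: [0.4625, 0.0008, 0.2411]
ee_rot: [3.141, 0.029, 0.006]
ft_force: [0.8, -0.0, 0.1]
finger_gap: 0.0004
finger_force: 0.0
```

Run:
```python
from h import *
f=grab_frame("top");P=cloud(f);X,Y,Z=P[...,0],P[...,1],P[...,2]
for y in(.1,.16,.3,.36):
    m=(abs(Y-y)<.015)&(X>.5)&(X<.68)&(Z>.05)&(Z<.075); print(y,np.percentile(X[m],[5,50,95]).round(4) if m.any() else None)
g=grab_frame("side");cv2.imwrite("pics/f1.png",np.vstack([cv2.resize(f["img"][60:310,80:400],(384,300)),cv2.resize(g["img"][90:340,130:450],(384,300))]))
go()
```

```text
0.1 [0.6183 0.6281 0.6383]
0.16 [0.6187 0.6265 0.6367]
0.3 [0.6159 0.6259 0.6365]
0.36 [0.6166 0.6243 0.6349]
t 30.6 p [ 0.4627 -0.0022  0.2402] tip 0.2182 yaw 0.7 F [ 0.3  0.8 -0.5] gap 0.0008 ff 0.0
```

View pics/f1.png

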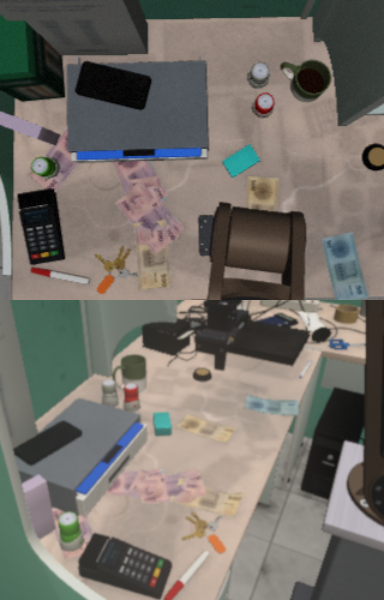

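The drawer is seated, with its front against the housing at (140,155), the lid flush and the bystanders unmoved. It did not move under a 16 N push, so I'm handing in the job.

```bash
python3 -c "
from rig import *
print(finish_job())"
```

```text
the job is handed in; nothing more can be done
None
```

All three cartons lie flat in the tray, the lid is latched flush, the drawer is seated home, the bystanders are where they stood, and the job is handed in at about 31 s (no verdict was returned).

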